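# Push a stuck die insert out of its block

## Task

The aluminium insert is stuck in the pocket of the steel die block. Take the push-out bar, put its rod through the access hole in the block's rear wall and push the insert out until it is completely clear of the pocket and sits wholly on the block's front ledge, not hanging over the end. Then draw the rod right back out of the block, leave the bar standing on the bench, and leave the electrode and the jar where they are.

Things in the scene. Friction and masses are not known exactly. Their poses are not given: they have to be found in the camera images.
- block: Dark steel die block, fixed, 176 x 95 mm. Origin at bench level under the centre of its rear face; x points the way the insert comes out, z up. Rear wall x = 0 to 12 mm with the access hole; pocket x = 12 to 76 mm, 59 mm wide, floor at z = 30 mm, walled and roofed (top at 100 mm, bolt heads 8 mm more), open in front; then an open ledge x = 76 to 176 mm at z = 30 mm, no rims.
- hole (a point): Centre of the round access hole, 36 mm in diameter, in the rear face of the block, 50 mm above the bench; axes as the block's (x runs into the hole).
- ledge (a point): Middle of the top face of the block's ledge (100 x 95 mm), 126 mm ahead of the rear face, 30 mm above the bench; axes as the block's.
- insert_mid (a point): Centre of the aluminium insert, a block 60 long (its x) x 56 wide (its y) x 40 mm high, 0.25 to 0.5 kg. It starts in the pocket, front face level with the pocket's mouth or up to 3 mm inside it, its x axis along the block's x. A sprung shoe in the roof holds it by friction: it takes about 10 N (7 to 12) to slide it, less once it is out, and stays where it is left.
- bar_post (a point): Push-out bar, loose, 0.5 to 0.9 kg: centre of its 26 x 26 mm post, 50 mm above the bench at rod height; the post's top is at 95 mm. Foot 60 mm wide, 10 mm thick, from 30 mm behind to 40 mm ahead of this point. A 16 mm diameter level rod leaves the post's front along +x; the sides (+y, -y) are free to grip. With the bar standing on the bench its rod is level with the hole.
- bar_tip (a point): Free end of the rod, on its axis, 175 mm ahead of the centre of the post; axes as the bar's (x along the rod, z up).
- electrode: Bystander: copper electrode on a 64 mm square steel holder, 90 mm high; origin at the centre of its underside.
- jar: Bystander: jar 68 mm in diameter, 100 mm high; origin at the centre of its underside.
There are look-alikes about, which are no part of the job. What is shaped like the block but green or yellow is not meant.

How it is judged:
On the way, in this order (a step that is already met when the one before it is completed fails the run):
1. the bar's rod is through the access hole and bears on the insert (x of bar_tip in the frame of block above 0.008 m and distance between bar_tip and insert_mid below 0.045 m and contact force between bar and insert above 1 N), for 0.05 s.
2. the insert, pushed by the rod through the hole, is clear of the pocket (x of insert_mid in the frame of block above 0.107 m and x of bar_tip in the frame of block above 0.06 m), for 0.1 s.
At the end, for the whole second after the job is handed in: The insert lies flat on the ledge, wholly out of the pocket (its centre 107 to 147 mm ahead of the block's rear face and within 20 mm of the centre line); the bar stands upright on the bench with its rod wholly behind the block's rear face; both at rest and released (x of insert_mid in the frame of block between 0.107 and 0.147 m and y of insert_mid in the frame of block between -0.02 and 0.02 m and height (world z) of insert_mid between 0.046 and 0.054 m and angle between each of insert_mid, bar_post's own z axis and vertical below 0.08 rad and x of bar_tip in the frame of block below 0 m and height (world z) of bar_post below 0.055 m and linear speed of each of insert, bar below 0.02 m/s); the robot touches nothing.
It fails at once if the electrode or the jar is moved by more than 20 mm (distance of any of electrode, jar from where it was at the start of the episode above 0.02 m).
It also fails if it takes over 43 s, if anything falls off the work surface, if the arm or the gripper's body presses on something with over 40 N, if the wrist force passes 120 N, or if a joint passes its speed limit or range.

## Robot

A 6-joint arm with a two-finger parallel gripper is mounted at the origin on the work surface. World frame = base frame: x ahead of the robot, y to its left, z up, the work surface at z = 0. Lengths are in m, angles in rad, forces in N, time in s.
With the tool pointing down it reaches from about 0.35 to 0.85 m from the base axis. Payload 8.1 kg.
Tool frame: the origin (TCP) lies midway between the tips of the shut fingers; the grasp point (between the pads) lies 19 mm behind it; z points along the fingers, x is the direction in which the jaws open and shut, and the axes are right-handed (so a half turn about z gives the same grasp; the last joint's range is limited). The gripper opens to 93 mm and grips with 3 to 60 N. Pads are 15 mm wide; open, the fingers measure 128 mm over their backs; the gripper's body (75 mm by 188 mm) begins 65 mm behind the grasp point.
Start: joints at [-1.41, 0.13, 1.488, -0, 1.523, -0.085], TCP at [0.146, -0.582, 0.219] pointing down, gripper open.
Joint ranges: [-2.96, 2.96], [-0.89, 2.26], [0.02, 2.5], [-1.34, 4.48], [0, 2.73], [-2.66, 2.66]. Speed limits (rad/s): [2.39, 2.39, 2.79, 3.14, 3.14, 3.14].

## Interface

Orientations are given as a unit quaternion [x, y, z, w].
In Python, from bench import env gives the robot as it stands. The module is installed in compiled form; this text tells all that it offers.
- The arm moves only by the tool step_arm, never from a script. Its argument "rows" is a list of rows, each an object of numbers: "ax", "ay", "az": the turn, a rotation vector about the tool's x, y, z in degrees; "tx", "ty", "tz": the shift along the tool's x, y, z in cm; "claw": the closure in counts, from 0 (fully open) to 255 (shut). In form: [{"ax": .., "ay": .., "az": .., "tx": .., "ty": .., "tz": .., "claw": ..}, ...]. A call has 1 to 12 rows; each row is the pose to reach, as a shift and turn from the pose commanded when the call began, along the tool's axes at that moment; what a row does not reach only later rows make up. A row lasts 1/8 s, in which the tool goes at most 62.5 mm and 10.7 degrees, less where a joint would pass 70% of its speed; a pose out of reach is approached as far as the arm can. A call with a gripper value outside its range is refused whole. The fingers move at their own pace and stop on an object; "grip_force" is the grip in N (left out, the last holds). Time passes only in rows, so rows that repeat a pose let the fingers close. It gives the time, the measured TCP pose, the force and the opening at its end, in the units of the state.
- env.state(): the state, without advancing time (a new reading comes with each control period).
- env.grab_frame(name): name is "scene" or "top" or "wrist"; returns a dict with "frame" (480x640x3 uint8, red, green, blue), "fov_y" (degrees; the focal length in pixels is half the picture's height over the tangent of half this angle, whatever the lens; pixels are square), "cx", "cy" (the principal point, pixels), "k1" (the pictures are not rectified: a ray, as slopes to the right and down, at radius r is drawn at 1 + k1 r^2 times it, then the intrinsics apply), "eye" and "rotation" of the camera in the world; the wrist camera has in their place "tool_from_camera" (4x4, takes a point from camera to tool coordinates, whose origin is the TCP and whose axes are the tool frame's). Camera axes: x right, y up, looking along -z (the intrinsics and any distortion apply to the point x, -y, -z); pixel columns grow to the right and rows downward; lengths in m; the calibration is good to about 2 mm. A picture is of the moment at which its call begins: read the wrist's pose just before it. There is no depth.
- env.finish_job(): hands the job in, once; it reports no verdict.
The state is a dict: "time_s": time; "joint_positions": joint angles; "joint_velocities": joint speeds; "joint_efforts": joint torques, N m; "position": TCP position; "tcp_rot": TCP orientation; "ft_force": force on the tool from outside, world axes, zero at the start; "torque": the same for the moment, N m; "opening": finger opening in m.
Only numpy, scipy, OpenCV 4.12 (cv2) and the standard library are available. Lean on these libraries where they do the work, as an engineer would, in place of code of your own. Each camera call takes 0.05 s, during which the arm holds its last target. There are 200 camera calls.

## Working session

There is one attempt and no reset: what is moved stays moved. The work goes in short steps, Python scripts to look and compute and a tool call to move; the robot and the scene stay as the last step left them, time stands still between calls to the robot, and variables do not carry over. Pictures are saved under pics/ and viewed, on a budget of 10 in all, crops included, one or two more only if the job needs it, and the job is handed in when it is done.

Besides the shell and the picture viewer there is one more tool, called after "Call:" as name(argument=value, ...) on one line, values as JSON. step_arm: Moves the arm, as the interface text tells. Its arguments: {"type":"object","properties":{"rows":{"type":"array","items":{"type":"object","properties":{"ax":{"type":"number"},"ay":{"type":"number"},"az":{"type":"number"},"tx":{"type":"number"},"ty":{"type":"number"},"tz":{"type":"number"},"claw":{"type":"number"}}}},"grip_force":{"type":"number"}},"required":["rows"]}

```bash
mkdir -p pics; cat > h.py <<'E'
import numpy as np, cv2
from scipy.spatial.transform import Rotation as R
from bench import env
def grab(n):
    s=env.state(); f=env.grab_frame(n)
    if n=="wrist":
        T=np.eye(4);T[:3,:3]=R.from_quat(s["tcp_rot"]).as_matrix();T[:3,3]=s["position"]
        M=T@np.array(f["tool_from_camera"]); f["eye"]=M[:3,3]; f["rotation"]=M[:3,:3]
    return f
def _K(f):
    fl=240/np.tan(np.radians(f["fov_y"])/2)
    return np.array([[fl,0,f["cx"]],[0,fl,f["cy"]],[0,0,1]]),np.array([f["k1"],0,0,0.])
def rot(f):
    r=np.array(f["rotation"],float)
    return r if r.shape==(3,3) else R.from_quat(r).as_matrix()
def ray(f,px,z):
    K,d=_K(f); u=cv2.undistortPoints(np.array(px,float).reshape(-1,1,2),K,d).reshape(-1,2)
    v=np.c_[u[:,0],-u[:,1],-np.ones(len(u))]@rot(f).T
    e=np.array(f["eye"]); return e+v*((z-e[2])/v[:,2])[:,None]
def proj(f,P):
    K,d=_K(f); p=(np.atleast_2d(P)-np.array(f["eye"]))@rot(f); p=p*[1,-1,-1]
    return cv2.projectPoints(p,np.zeros(3),np.zeros(3),K,d)[0].reshape(-1,2)
def save(f,n): cv2.imwrite("pics/"+n,f["frame"][:,:,::-1])
E
python3 - <<'E'
from h import *
import pickle
for n in("scene","top"):
    f=grab(n); save(f,n+"1.png"); pickle.dump(f,open(n+".pkl","wb")); print({k:v for k,v in f.items() if k!="frame"})
print(env.state())
E
```

```text
{'fov_y': 43.2238494422651, 'cx': 330.74478107650555, 'cy': 242.6370558848123, 'k1': -0.01783027274740961, 'eye': array([1.25380812, 0.37255488, 0.93897732]), 'rotation': array([0.18736915, 0.3025745 , 0.80565288, 0.47356616])}
{'fov_y': 52.646677286372594, 'cx': 317.1859153086943, 'cy': 238.66399811712242, 'k1': -0.12112437386495101, 'eye': array([ 0.41734085, -0.02860734,  1.19001429]), 'rotation': array([ 0.04919188, -0.02863983, -0.69636609,  0.71542588])}
{'time_s': 0.1, 'joint_positions': array([-1.41044184e+00,  1.31069432e-01,  1.48919021e+00,  2.70227169e-05,
        1.52300671e+00, -8.54000393e-02]), 'joint_velocities': array([ 0.00065253, -0.00196033, -0.00234656, -0.00091683,  0.00107443,
       -0.00199169]), 'joint_efforts': array([ 1.08938853e-03, -5.61344326e+01, -4.93092799e+01,  7.70883774e-02,
        2.92749074e-02, -3.97149245e-05]), 'position': array([ 0.1459206 , -0.58144568,  0.21769115]), 'tcp_rot': array([ 7.88443435e-01, -6.15106697e-01, -6.04320653e-04, -5.79049233e-04]), 'ft_force': array([0.25360946, 0.47367287, 0.11040874]), 'torque': array([-0.02643794,  0.01019527,  0.02801211]), 'opening': 0.0933645280727278}
```

View pics/scene1.png

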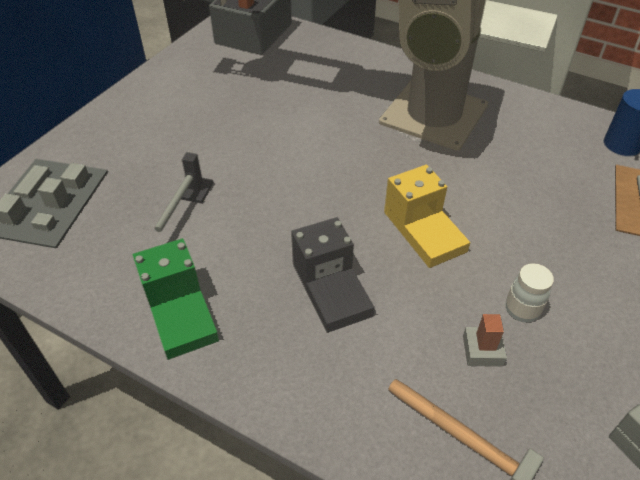

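View pics/top1.png

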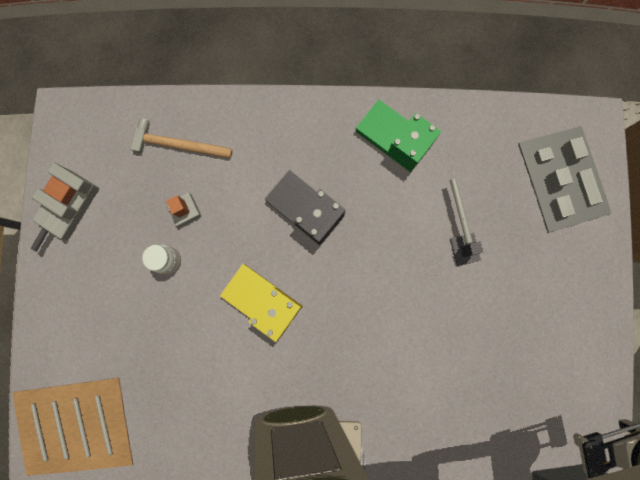

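The scene view shows the dark block at (330,270), with green at (180,300) and yellow at (425,215) as look-alikes. In the top view the block is at (305,208) and its ledge faces upper-left. The bar's post is at top (465,250) and its rod tip at (454,181). The electrode is at (183,208) and the jar at (158,260). The dark grey block is the one meant, since the task rules out green and yellow. I'll confirm it in one enlarged crop.

```bash
python3 - <<'E'
from h import *
import pickle
f=pickle.load(open("top.pkl","rb"))
c=f["frame"][165:275,250:490,::-1]
c=cv2.resize(c,None,fx=3.3,fy=3.3,interpolation=cv2.INTER_CUBIC)
cv2.imwrite("pics/crop1.png",cv2.convertScaleAbs(c,alpha=1.6))
E
```

```text
(no output)
```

View pics/crop1.png

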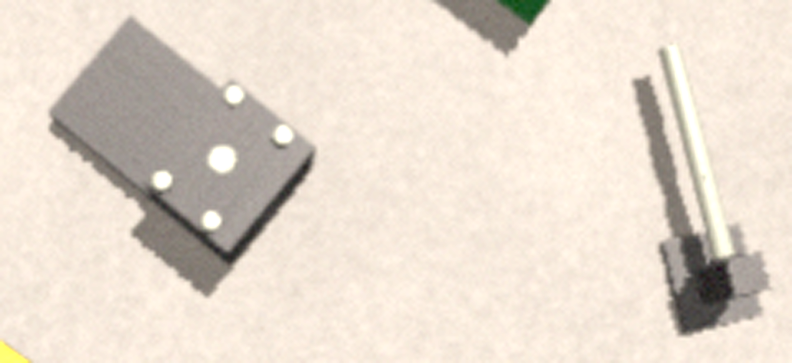

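The crop confirms the dark steel block. Its ledge front corners are at crop (130,16) and (50,113), and its roof rear corners at (315,150) and (231,248). The bar's rod runs from (670,46) to (722,255), and its post top is at (714,281).

```bash
python3 - <<'E'
from h import *
import pickle
f=pickle.load(open("top.pkl","rb"))
P=lambda l,z: ray(f,np.array(l)/3.3+[250,165],z)
a=P([(130,16),(50,113)],.03); b=P([(315,150),(231,248)],.1)
print("ledge",a,"roof",b, np.linalg.norm(a[0]-a[1]),np.linalg.norm(b[0]-b[1]))
d=a.mean(0)-b.mean(0); print("len",np.hypot(*d[:2]),"yaw",np.degrees(np.arctan2(d[1],d[0])))
w=a[0]-a[1]; w2=b[0]-b[1];print(np.degrees(np.arctan2(w[1],w[0]))+90,np.degrees(np.arctan2(w2[1],w2[0]))+90)
r=P([(670,46),(722,255)],.05); p=P([(714,281)],.095); print("rod",r,"post",p)
d=r[0]-r[1];print(np.hypot(*d[:2]),np.degrees(np.arctan2(d[1],d[0])))
g=pickle.load(open("scene.pkl","rb"))
print("jar",ray(f,[(160,258)],.1)); print("el",ray(f,[(177,206)],.09))
print("tool", R.from_quat(env.state()["tcp_rot"]).as_matrix())
E
```

```text
ledge [[0.71345068 0.08012615 0.03      ]
 [0.63874357 0.13681449 0.03      ]] roof [[ 0.60363339 -0.05760617  0.1       ]
 [ 0.53424568 -0.00160461  0.1       ]] 0.09378017059842084 0.08916742465196145
len 0.1747788624445844 yaw 52.18572982036446
52.80848530644311 51.09363143867951
rod [[ 0.69591853 -0.31655192  0.05      ]
 [ 0.54352703 -0.35342228  0.05      ]] post [[ 0.52038976 -0.33491344  0.095     ]]
0.15678836329726956 13.601054774255562
jar [[0.48346634 0.36553965 0.1       ]]
el [[0.60720634 0.33600278 0.09      ]]
tool [[ 2.43286771e-01 -9.69954375e-01 -2.40591180e-04]
 [-9.69952975e-01 -2.43286831e-01  1.65653849e-03]
 [-1.66529943e-03 -1.69651771e-04 -9.99998599e-01]]
```

Call:
step_arm(rows=[{"tx": -12, "ty": -42, "tz": -6}, {"tx": -12, "ty": -42, "tz": -6}, {"tx": -12, "ty": -42, "tz": -6}, {"tx": -12, "ty": -42, "tz": -6}, {"tx": -12, "ty": -42, "tz": -6}, {"tx": -12, "ty": -42, "tz": -6}, {"tx": -12, "ty": -42, "tz": -6}, {"tx": -12, "ty": -42, "tz": -6}, {"tx": -12, "ty": -42, "tz": -6}, {"tx": -12, "ty": -42, "tz": -6}])

```text
invalid input
```

```bash
python3 - <<'E'
from h import *
import pickle
f=grab("wrist"); save(f,"w1.png"); pickle.dump(f,open("w1.pkl","wb")); print(f["eye"],f["rotation"],f["fov_y"],env.state()["position"],env.state()["time_s"])
E
```

```text
[ 0.22037658 -0.56297475  0.3839054 ] [[ 0.24381561  0.93355637  0.26272884]
 [-0.96981988  0.23520881  0.0642356 ]
 [-0.00182859 -0.27046129  0.96272911]] 68.37104065934275 [ 0.1459401  -0.58153526  0.21782287] 0.15
```

View pics/w1.png

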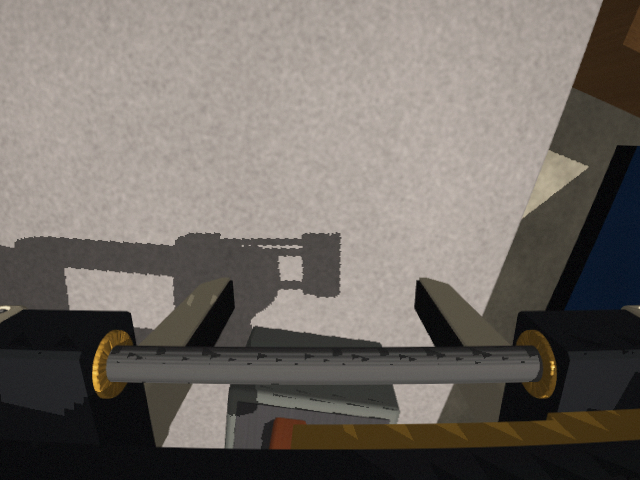

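The wrist picture shows only the gripper, with its fingers at (200,340) and (450,340), because the move was refused. I'll try again with every field filled in.

Call:
step_arm(rows=[{"ax": 0, "ay": 0, "az": 0, "tx": -12.5, "ty": -35, "tz": -6, "claw": 0}, {"ax": 0, "ay": 0, "az": 0, "tx": -12.5, "ty": -35, "tz": -6, "claw": 0}, {"ax": 0, "ay": 0, "az": 0, "tx": -12.5, "ty": -35, "tz": -6, "claw": 0}, {"ax": 0, "ay": 0, "az": 0, "tx": -12.5, "ty": -35, "tz": -6, "claw": 0}, {"ax": 0, "ay": 0, "az": 0, "tx": -12.5, "ty": -35, "tz": -6, "claw": 0}, {"ax": 0, "ay": 0, "az": 0, "tx": -12.5, "ty": -35, "tz": -6, "claw": 0}, {"ax": 0, "ay": 0, "az": 0, "tx": -12.5, "ty": -35, "tz": -6, "claw": 0}, {"ax": 0, "ay": 0, "az": 0, "tx": -12.5, "ty": -35, "tz": -6, "claw": 0}], grip_force=60)

```text
time_s: 1.15
position: [0.4549, -0.3754, 0.2781]
tcp_rot: [0.789, -0.615, -0.0, 0.0]
ft_force: [-0.2, 0.1, -0.7]
opening: 0.0931
```

```bash
python3 - <<'E'
from h import *
import pickle
f=grab("wrist"); save(f,"w2.png"); pickle.dump(f,open("w2.pkl","wb")); print(f["eye"],env.state()["position"],env.state()["time_s"])
E
```

```text
[ 0.52945926 -0.35663236  0.44422941] [ 0.45428484 -0.3758945   0.27800154] 1.2
```

View pics/w2.png

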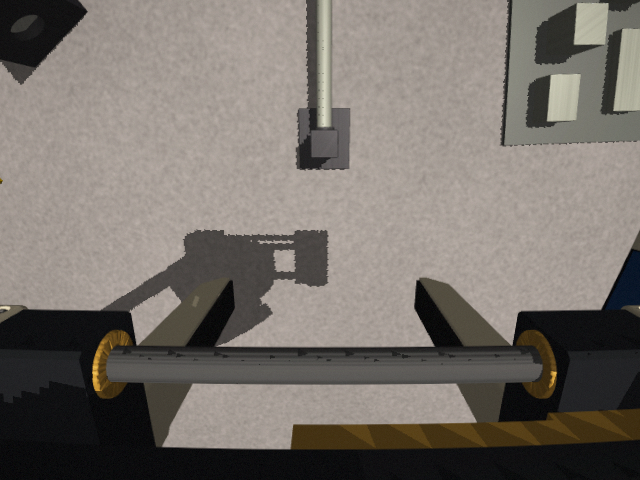

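The picture shows the bar squarely ahead. The post top is at (324,144), the foot spans (297–350, 108–169), and the rod centreline goes from (324,128) to (322,0). The block's rear face and hole are at (28,27).

```bash
python3 - <<'E'
from h import *
import pickle
f=pickle.load(open("w2.pkl","rb"))
p=ray(f,[(324.5,144)],.095)[0];print("post",p)
c=ray(f,[(298,169),(350,169)],.01);print("foot rear mid",c.mean(0),np.linalg.norm(c[0]-c[1]))
r=ray(f,[(324,127),(322,2)],.05);d=r[1]-r[0];print("rod",r,np.degrees(np.arctan2(d[1],d[0])))
v=c[0]-c[1];print("foot yaw",np.degrees(np.arctan2(v[1],v[0]))-90)
s=env.state();M=R.from_quat(s["tcp_rot"]).as_matrix()
print("tool shift cm",100*M.T@(np.array([p[0],p[1],.041])-s["position"]))
print("hole",ray(f,[(28,27)],.05))
E
```

```text
post [ 0.52695895 -0.35746899  0.095     ]
foot rear mid [ 0.49774068 -0.36428141  0.01      ] 0.06295658699974858
rod [[ 0.54362919 -0.35272913  0.05      ]
 [ 0.65988942 -0.32132193  0.05      ]] 15.117355058432667
foot yaw 14.175789181113842
tool shift cm [-5.32000410e-03 -7.52049898e+00  2.36928180e+01]
hole [[ 0.57062296 -0.02653072  0.05      ]]
```

Call:
step_arm(rows=[{"ax": 0, "ay": 0, "az": 0, "tx": 0, "ty": -7.5, "tz": 6, "claw": 0}, {"ax": 0, "ay": 0, "az": 0, "tx": 0, "ty": -7.5, "tz": 12, "claw": 0}, {"ax": 0, "ay": 0, "az": 0, "tx": 0, "ty": -7.5, "tz": 17, "claw": 0}, {"ax": 0, "ay": 0, "az": 0, "tx": 0, "ty": -7.5, "tz": 21.5, "claw": 0}, {"ax": 0, "ay": 0, "az": 0, "tx": 0, "ty": -7.5, "tz": 23.7, "claw": 0}, {"ax": 0, "ay": 0, "az": 0, "tx": 0, "ty": -7.5, "tz": 23.7, "claw": 0}, {"ax": 0, "ay": 0, "az": 0, "tx": 0, "ty": -7.5, "tz": 23.7, "claw": 255}, {"ax": 0, "ay": 0, "az": 0, "tx": 0, "ty": -7.5, "tz": 23.7, "claw": 255}, {"ax": 0, "ay": 0, "az": 0, "tx": 0, "ty": -7.5, "tz": 23.7, "claw": 255}, {"ax": 0, "ay": 0, "az": 0, "tx": 0, "ty": -7.5, "tz": 23.7, "claw": 255}, {"ax": 0, "ay": 0, "az": 0, "tx": 0, "ty": -7.5, "tz": 23.7, "claw": 255}, {"ax": 0, "ay": 0, "az": 0, "tx": 0, "ty": -7.5, "tz": 23.7, "claw": 255}], grip_force=60)

```text
time_s: 2.7
position: [0.5278, -0.3572, 0.0416]
tcp_rot: [0.788, -0.615, -0.0, -0.0]
ft_force: [-0.6, 0.7, 0.3]
opening: 0.0377
```

Call:
step_arm(rows=[{"ax": 0, "ay": 0, "az": 0, "tx": 0, "ty": 0, "tz": 0, "claw": 255}, {"ax": 0, "ay": 0, "az": 0, "tx": 0, "ty": 0, "tz": 0, "claw": 255}, {"ax": 0, "ay": 0, "az": 0, "tx": 0, "ty": 0, "tz": 0, "claw": 255}, {"ax": 0, "ay": 0, "az": 0, "tx": 0, "ty": 0, "tz": 0, "claw": 255}, {"ax": 0, "ay": 0, "az": 0, "tx": 0, "ty": 0, "tz": -1, "claw": 255}, {"ax": 0, "ay": 0, "az": 0, "tx": 0, "ty": 0, "tz": -2, "claw": 255}])

```text
time_s: 3.45
position: [0.5272, -0.3569, 0.0613]
tcp_rot: [0.788, -0.615, -0.001, 0.0]
ft_force: [0.0, -0.6, -7.8]
opening: 0.0256
```

```bash
python3 - <<'E'
from h import *
s=env.state();M=R.from_quat(s["tcp_rot"]).as_matrix();print(s["position"],s["ft_force"],s["torque"])
# pads vs bar: keep offset ~0. Target: post at block x=-0.205
h=np.array([.5695,-.0285]);
for y in(52.2,):
  u=np.array([np.cos(np.radians(y)),np.sin(np.radians(y))])
  for d in(-.235,-.205):
    t=np.r_[h+d*u,.0616]; print(d,t,"cm",100*M.T@(t-s["position"]))
print("turn about tool z = -(yaw change)")
E
```

```text
[ 0.52716251 -0.35688678  0.06127586] [ 0.02309883 -0.56611729 -7.7946501 ] [-0.07673245  0.06805216  0.00378916]
-0.235 [ 0.42546684 -0.21418643  0.0616    ] cm [-1.63155732e+01  6.39195660e+00 -2.50345028e-03]
-0.205 [ 0.44385405 -0.19048178  0.0616    ] cm [-1.81674264e+01  4.03173637e+00 -2.75334440e-03]
turn about tool z = -(yaw change)
```

Call:
step_arm(rows=[{"ax": 0, "ay": 0, "az": 0, "tx": -4, "ty": 2.5, "tz": 0, "claw": 255}, {"ax": 0, "ay": 0, "az": -3, "tx": -8, "ty": 5, "tz": 0, "claw": 255}, {"ax": 0, "ay": 0, "az": -9, "tx": -12, "ty": 6.4, "tz": 0, "claw": 255}, {"ax": 0, "ay": 0, "az": -17, "tx": -15, "ty": 6.4, "tz": 0, "claw": 255}, {"ax": 0, "ay": 0, "az": -25, "tx": -16.3, "ty": 6.4, "tz": 0, "claw": 255}, {"ax": 0, "ay": 0, "az": -32, "tx": -16.3, "ty": 6.4, "tz": 0, "claw": 255}, {"ax": 0, "ay": 0, "az": -38, "tx": -16.3, "ty": 6.4, "tz": 0, "claw": 255}, {"ax": 0, "ay": 0, "az": -38, "tx": -16.3, "ty": 6.4, "tz": 0, "claw": 255}, {"ax": 0, "ay": 0, "az": -38, "tx": -16.3, "ty": 6.4, "tz": 0, "claw": 255}])

```text
time_s: 4.58
position: [0.4262, -0.2149, 0.062]
tcp_rot: [0.945, -0.326, 0.0, 0.0]
ft_force: [-0.7, 0.1, -7.1]
opening: 0.0257
```

```bash
python3 - <<'E'
from h import *
import pickle
f=grab("wrist"); save(f,"w3.png"); pickle.dump(f,open("w3.pkl","wb")); s=env.state();print(s["position"],s["time_s"],R.from_quat(s["tcp_rot"]).as_matrix()[:,0])
E
```

```text
[ 0.42614301 -0.21489126  0.06186628] 4.625 [ 7.87661808e-01 -6.16107778e-01  2.87362220e-04]
```

View pics/w3.png

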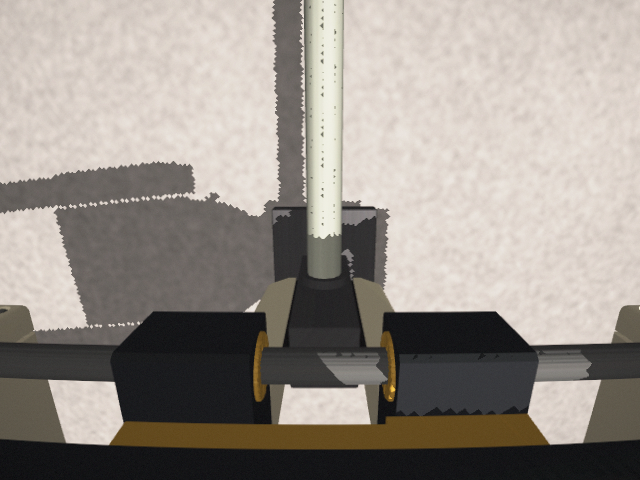

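The rod is held squarely, with its centreline at x≈324 from (324,275) to (324,0), but the block is out of view. I'll compare rod and block in one top-camera crop.

```bash
python3 - <<'E'
from h import *
import pickle
f=pickle.load(open("w3.pkl","rb"))
r=ray(f,[(324,270),(324.5,5)],.07);d=r[1]-r[0];print("rod",r,np.degrees(np.arctan2(d[1],d[0])))
f=grab("top"); pickle.dump(f,open("top2.pkl","wb"))
c=f["frame"][165:315,255:445,::-1]
c=cv2.resize(c,None,fx=4,fy=4,interpolation=cv2.INTER_CUBIC)
cv2.imwrite("pics/crop2.png",cv2.convertScaleAbs(c,alpha=1.6))
E
```

```text
rod [[ 0.43763026 -0.20180054  0.07      ]
 [ 0.50700125 -0.11341921  0.07      ]] 51.871440064756285
```

View pics/crop2.png

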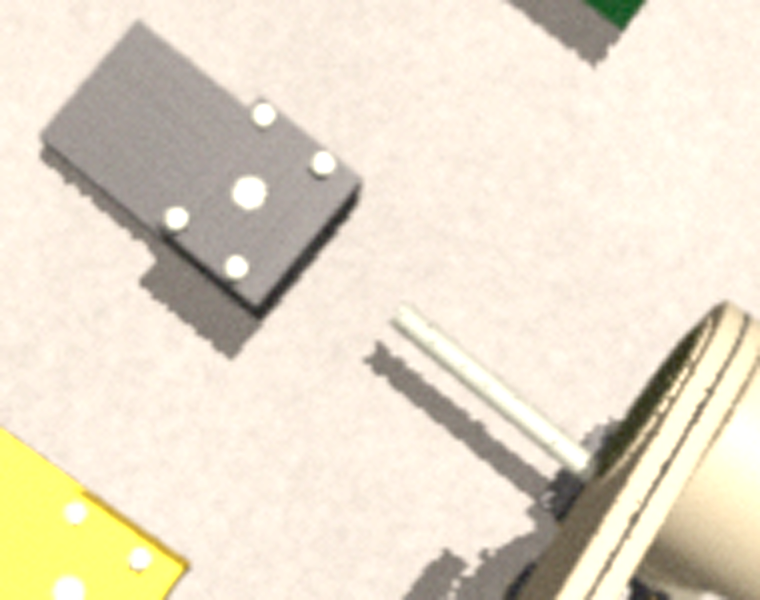

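The top crop shows the rod from its tip at (402,315) to (583,463). The block bolts are at (263,114), (322,163), (176,218) and (236,267), and the ledge corners at (140,20) and (42,135).

```bash
python3 - <<'E'
from h import *
import pickle
f=pickle.load(open("top2.pkl","rb"))
P=lambda l,z: ray(f,np.array(l)/4+[255,165],z)[:,:2]
ang=lambda v:np.degrees(np.arctan2(v[1],v[0]))
b=P([(263,114),(322,163),(176,218),(236,267)],.107); l=P([(140,20),(42,135)],.03); r=P([(361,182),(262,301)],.1)
print("bolt yaw",ang(b[0]-b[1]),ang(b[2]-b[3]),ang(b[0]-b[2])+90,ang(b[1]-b[3])+90, "edges",ang(l[0]-r[0]),ang(l[1]-r[1]))
t=P([(402,315),(583,463)],.07); print("rod",t,"yaw",ang(t[0]-t[1]))
print("bolt mid",b.mean(0),"ledge mid",l.mean(0),"rear mid",r.mean(0))
w=pickle.load(open("w2.pkl","rb")); print("w2 hole",ray(w,[(28,27)],.05))
for y in(52,52.7):
  u=np.array([np.cos(np.radians(y)),np.sin(np.radians(y))]);n=np.array([-u[1],u[0]])
  c=.5*(b.mean(0)+.5*(l.mean(0)+r.mean(0)))
  for q in(b.mean(0),l.mean(0),r.mean(0),t[0],t[1]): print(y,"x,y rel rear mid (mm)",1e3*(q-r.mean(0))@u,1e3*(q-r.mean(0))@n)
E
```

```text
bolt yaw 51.21836538319479 52.09181187529987 52.05214633087355 52.20026540429049 edges 51.09144300253587 52.63929776370988
rod [[ 0.53117754 -0.08337655]
 [ 0.44826737 -0.18931234]] yaw 51.95165011135101
bolt mid [0.59604351 0.00601238] ledge mid [0.67654052 0.10731497] rear mid [ 0.56878395 -0.02994222]
w2 hole [[ 0.57062296 -0.02653072  0.05      ]]
52 x,y rel rear mid (mm) 45.11527056829922 0.6550378590301829
52 x,y rel rear mid (mm) 174.50171290782123 -0.4093703596561711
52 x,y rel rear mid (mm) 0.0 0.0
52 x,y rel rear mid (mm) -65.2596459241377 -3.2632043722752435
52 x,y rel rear mid (mm) -199.78278941096332 -3.149685006495287
52.7 x,y rel rear mid (mm) 45.1199061984088 0.10381567511703313
52.7 x,y rel rear mid (mm) 174.48368850770936 -2.541227380554145
52.7 x,y rel rear mid (mm) 0.0 0.0
52.7 x,y rel rear mid (mm) -65.29464214514526 -2.4656836894617986
52.7 x,y rel rear mid (mm) -199.8063592579088 -0.708703439332024
```

Call:
step_arm(rows=[{"ax": 0, "ay": 0, "az": 0, "tx": -0.3, "ty": 0, "tz": 1, "claw": 255}, {"ax": 0, "ay": 0, "az": 0, "tx": -0.3, "ty": -1, "tz": 1.9, "claw": 255}, {"ax": 0, "ay": 0, "az": 0, "tx": -0.3, "ty": -3, "tz": 1.9, "claw": 255}, {"ax": 0, "ay": 0, "az": 0, "tx": -0.3, "ty": -5, "tz": 1.9, "claw": 255}, {"ax": 0, "ay": 0, "az": 0, "tx": -0.3, "ty": -6, "tz": 1.9, "claw": 255}, {"ax": 0, "ay": 0, "az": 0, "tx": -0.3, "ty": -6.5, "tz": 1.9, "claw": 255}, {"ax": 0, "ay": 0, "az": 0, "tx": -0.3, "ty": -7, "tz": 1.9, "claw": 255}, {"ax": 0, "ay": 0, "az": 0, "tx": -0.3, "ty": -7.2, "tz": 1.9, "claw": 255}, {"ax": 0, "ay": 0, "az": 0, "tx": -0.3, "ty": -7.2, "tz": 1.9, "claw": 255}])

```text
time_s: 5.8
position: [0.4679, -0.1563, 0.0427]
tcp_rot: [0.946, -0.325, 0.0, 0.0]
ft_force: [-0.6, 0.7, -7.2]
opening: 0.0258
```

```bash
python3 - <<'E'
from h import *
s=env.state();print(s["position"],s["ft_force"],s["torque"])
f=grab("top")
c=cv2.resize(f["frame"][165:315,255:445,::-1],None,fx=4,fy=4,interpolation=cv2.INTER_CUBIC)
cv2.imwrite("pics/crop3.png",cv2.convertScaleAbs(c,alpha=1.6))
E
```

```text
[ 0.46791375 -0.15630409  0.04265125] [-0.57494435  0.66707588 -7.17000136] [-0.11096169  0.07994226  0.00101881]
```

View pics/crop3.png

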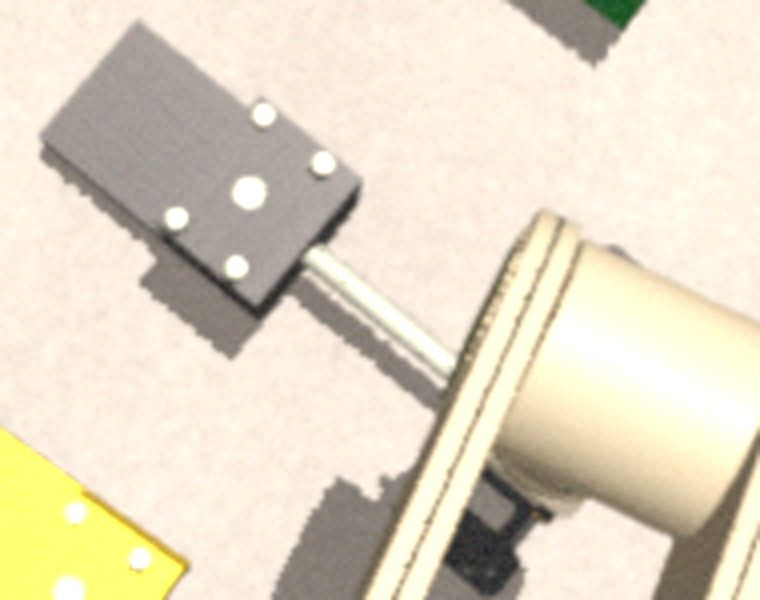

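Call:
step_arm(rows=[{"ax": 0, "ay": 0, "az": 0, "tx": 0, "ty": -0.4, "tz": 0, "claw": 255}, {"ax": 0, "ay": 0, "az": 0, "tx": 0, "ty": -0.8, "tz": 0, "claw": 255}, {"ax": 0, "ay": 0, "az": 0, "tx": 0, "ty": -1.2, "tz": 0, "claw": 255}, {"ax": 0, "ay": 0, "az": 0, "tx": 0, "ty": -1.6, "tz": 0, "claw": 255}, {"ax": 0, "ay": 0, "az": 0, "tx": 0, "ty": -2, "tz": 0, "claw": 255}])

```text
time_s: 6.48
position: [0.4795, -0.1422, 0.043]
tcp_rot: [0.946, -0.325, -0.0, 0.002]
ft_force: [-8.9, -9.9, -2.0]
opening: 0.0257
```

Call:
step_arm(rows=[{"ax": 0, "ay": 0, "az": 0, "tx": 0, "ty": -0.6, "tz": 0, "claw": 255}, {"ax": 0, "ay": 0, "az": 0, "tx": 0, "ty": -1.2, "tz": 0, "claw": 255}, {"ax": 0, "ay": 0, "az": 0, "tx": 0, "ty": -1.8, "tz": 0, "claw": 255}, {"ax": 0, "ay": 0, "az": 0, "tx": 0, "ty": -2.4, "tz": 0, "claw": 255}, {"ax": 0, "ay": 0, "az": 0, "tx": 0, "ty": -3, "tz": 0, "claw": 255}, {"ax": 0, "ay": 0, "az": 0, "tx": 0, "ty": -3.6, "tz": 0, "claw": 255}, {"ax": 0, "ay": 0, "az": 0, "tx": 0, "ty": -4.2, "tz": 0, "claw": 255}, {"ax": 0, "ay": 0, "az": 0, "tx": 0, "ty": -4.8, "tz": 0, "claw": 255}, {"ax": 0, "ay": 0, "az": 0, "tx": 0, "ty": -5.4, "tz": 0, "claw": 255}, {"ax": 0, "ay": 0, "az": 0, "tx": 0, "ty": -6, "tz": 0, "claw": 255}, {"ax": 0, "ay": 0, "az": 0, "tx": 0, "ty": -6.3, "tz": 0, "claw": 255}, {"ax": 0, "ay": 0, "az": 0, "tx": 0, "ty": -6.3, "tz": 0, "claw": 255}])

```text
time_s: 7.98
position: [0.5192, -0.0901, 0.0426]
tcp_rot: [0.946, -0.325, 0.0, -0.0]
ft_force: [0.8, -0.4, -7.2]
opening: 0.0262
```

```bash
python3 - <<'E'
from h import *
import pickle
s=env.state();print(s["position"],s["ft_force"],s["torque"])
f=grab("top"); pickle.dump(f,open("top3.pkl","wb"))
c=cv2.resize(f["frame"][145:295,245:435,::-1],None,fx=4,fy=4,interpolation=cv2.INTER_CUBIC)
cv2.imwrite("pics/crop4.png",cv2.convertScaleAbs(c,alpha=1.3))
E
```

```text
[ 0.51924445 -0.09010717  0.0425819 ] [ 0.83945193 -0.4211525  -7.15466107] [-0.04907964 -0.04290726  0.00855391]
```

View pics/crop4.png

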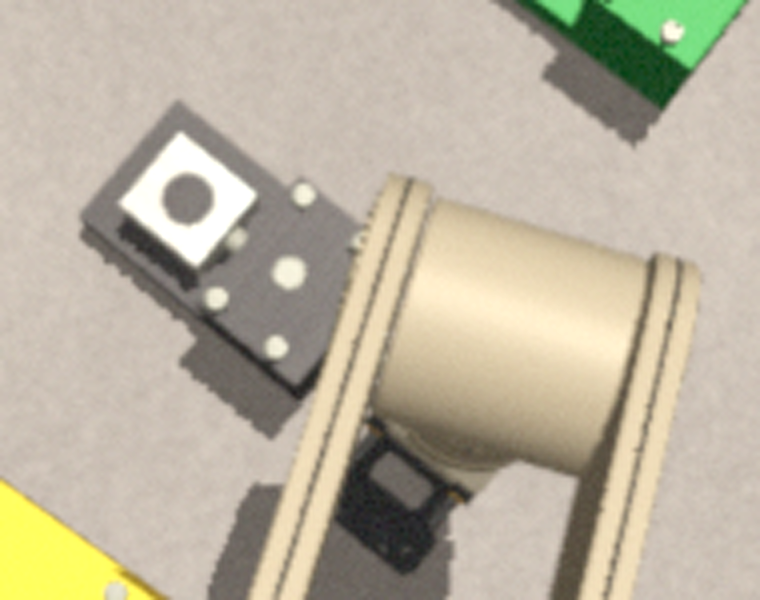

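The insert is out on the ledge, with its top corners at (181,133), (120,203), (197,268) and (257,196). I'll measure its centre in the block frame.

```bash
python3 - <<'E'
from h import *
import pickle
f=pickle.load(open("top3.pkl","rb"))
q=ray(f,np.array([(181,133),(120,203),(197,268),(257,196)])/4+[245,145],.07)[:,:2]
a=np.radians(52);u=np.array([np.cos(a),np.sin(a)]);n=np.array([-u[1],u[0]])
o=np.array([.5688,-.0299]);d=1e3*(q-o);print(np.c_[d@u,d@n],(d@u).mean(),(d@n).mean())
E
```

```text
[[151.79175123 -26.17707075]
 [152.57771651  28.88970283]
 [ 92.44828818  29.80891106]
 [ 92.6745239  -25.46600257]] 122.37306995593131 1.7638851432269345
```

Call:
step_arm(rows=[{"ax": 0, "ay": 0, "az": 0, "tx": 0, "ty": 1, "tz": 0, "claw": 255}, {"ax": 0, "ay": 0, "az": 0, "tx": 0, "ty": 2.5, "tz": 0, "claw": 255}, {"ax": 0, "ay": 0, "az": 0, "tx": 0, "ty": 4.5, "tz": 0, "claw": 255}, {"ax": 0, "ay": 0, "az": 0, "tx": 0, "ty": 6.5, "tz": 0, "claw": 255}, {"ax": 0, "ay": 0, "az": 0, "tx": 0, "ty": 8.5, "tz": 0, "claw": 255}, {"ax": 0, "ay": 0, "az": 0, "tx": 0, "ty": 10.5, "tz": 0, "claw": 255}, {"ax": 0, "ay": 0, "az": 0, "tx": 0, "ty": 12.5, "tz": 0, "claw": 255}, {"ax": 0, "ay": 0, "az": 0, "tx": 0, "ty": 14, "tz": 0, "claw": 255}, {"ax": 0, "ay": 0, "az": 0, "tx": 0, "ty": 14, "tz": 0, "claw": 255}, {"ax": 0, "ay": 0, "az": 0, "tx": 0, "ty": 14, "tz": 0.1, "claw": 255}, {"ax": 0, "ay": 0, "az": 0, "tx": 0, "ty": 14, "tz": 0.1, "claw": 255}])

```text
time_s: 9.4
position: [0.4331, -0.2007, 0.0415]
tcp_rot: [0.946, -0.325, -0.0, -0.0]
ft_force: [0.4, -0.0, -7.2]
opening: 0.0253
```

Call:
step_arm(rows=[{"ax": 0, "ay": 0, "az": 0, "tx": 0, "ty": 0, "tz": 0.05, "claw": 255}, {"ax": 0, "ay": 0, "az": 0, "tx": 0, "ty": 0, "tz": 0.1, "claw": 255}, {"ax": 0, "ay": 0, "az": 0, "tx": 0, "ty": 0, "tz": 0.1, "claw": 255}])

```text
time_s: 9.78
position: [0.4332, -0.2008, 0.0411]
tcp_rot: [0.946, -0.325, 0.0, -0.0]
ft_force: [-3.5, 3.1, 2.4]
opening: 0.0258
```

Call:
step_arm(rows=[{"ax": 0, "ay": 0, "az": 0, "tx": 0, "ty": 0, "tz": 0, "claw": 160}, {"ax": 0, "ay": 0, "az": 0, "tx": 0, "ty": 0, "tz": 0, "claw": 100}, {"ax": 0, "ay": 0, "az": 0, "tx": 0, "ty": 0, "tz": 0, "claw": 60}, {"ax": 0, "ay": 0, "az": 0, "tx": 0, "ty": 0, "tz": 0, "claw": 0}, {"ax": 0, "ay": 0, "az": 0, "tx": 0, "ty": 0, "tz": 0, "claw": 0}, {"ax": 0, "ay": 0, "az": 0, "tx": 0, "ty": 0, "tz": 0, "claw": 0}, {"ax": 0, "ay": 0, "az": 0, "tx": 0, "ty": 0, "tz": 0, "claw": 0}, {"ax": 0, "ay": 0, "az": 0, "tx": 0, "ty": 0, "tz": 0, "claw": 0}])

```text
time_s: 10.78
position: [0.4329, -0.2011, 0.0406]
tcp_rot: [0.946, -0.325, -0.0, -0.0]
ft_force: [-0.2, -0.3, 0.2]
opening: 0.0925
```

Call:
step_arm(rows=[{"ax": 0, "ay": 0, "az": 0, "tx": 0, "ty": 0, "tz": -2, "claw": 0}, {"ax": 0, "ay": 0, "az": 0, "tx": 0, "ty": 0, "tz": -5, "claw": 0}, {"ax": 0, "ay": 0, "az": 0, "tx": 0, "ty": 0, "tz": -9, "claw": 0}, {"ax": 0, "ay": 0, "az": 0, "tx": 0, "ty": 4, "tz": -14, "claw": 0}, {"ax": 0, "ay": 0, "az": 0, "tx": 0, "ty": 8, "tz": -20, "claw": 0}, {"ax": 0, "ay": 0, "az": 0, "tx": 0, "ty": 8, "tz": -20, "claw": 0}, {"ax": 0, "ay": 0, "az": 0, "tx": 0, "ty": 8, "tz": -20, "claw": 0}])

```text
time_s: 11.65
position: [0.3839, -0.2646, 0.2409]
tcp_rot: [0.946, -0.325, 0.001, 0.0]
ft_force: [0.3, 0.3, -0.6]
opening: 0.0932
```

```bash
python3 - <<'E'
from h import *
s=env.state();print(s["position"],s["opening"],s["ft_force"],s["time_s"])
f=grab("scene"); save(f,"scene2.png")
E
```

```text
[ 0.38391949 -0.264608    0.24092425] 0.09324810819141238 [ 0.30895471  0.3323971  -0.638073  ] 11.65
```

View pics/scene2.png

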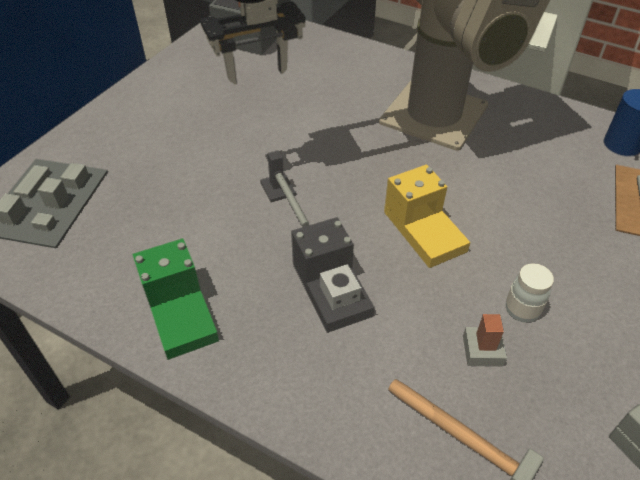

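The scene view shows the insert flat on the ledge at (340,285), the bar standing with its post at (277,165) and rod end by (303,220), and the gripper clear. The electrode and jar have not visibly moved. I'll make one numeric check of the tip gap and the bystanders, then hand in.

```bash
python3 - <<'E'
from h import *
import pickle
f=grab("top"); im=f["frame"].astype(int)
a=np.radians(52);u=np.array([np.cos(a),np.sin(a)]);n=np.array([-u[1],u[0]]);o=np.array([.5688,-.0299])
m=(im.min(2)>120)
ys,xs=np.nonzero(m); d=1e3*(ray(f,np.c_[xs,ys],.05)[:,:2]-o)
x,y=d@u,d@n
for lo in range(-200,0,10):
  k=(abs(y)<8)&(x>=lo)&(x<lo+10); v=im[ys[k],xs[k]]
  print(lo,k.sum(),v.mean(0).round() if k.any() else "",end="; ")
t0=pickle.load(open("top.pkl","rb"))["frame"].astype(int)
print("\nbystander diff",abs(im-t0)[180:290,130:215].max(), abs(im-t0)[180:290,130:215].mean())
g=grab("scene"); print("post top pred",proj(g,np.r_[o-.22*u,.095]))
E
```

```text
-200 21 [173. 170. 154.]; -190 23 [165. 163. 147.]; -180 23 [167. 164. 148.]; -170 24 [165. 162. 147.]; -160 23 [167. 165. 149.]; -150 24 [165. 162. 147.]; -140 23 [169. 165. 150.]; -130 23 [167. 164. 149.]; -120 24 [165. 162. 147.]; -110 23 [162. 160. 144.]; -100 23 [167. 163. 148.]; -90 23 [162. 159. 144.]; -80 22 [166. 162. 148.]; -70 23 [163. 160. 145.]; -60 21 [163. 161. 145.]; -50 26 [159. 152. 141.]; -40 29 [158. 149. 140.]; -30 27 [160. 151. 143.]; -20 29 [159. 150. 141.]; -10 17 [156. 148. 139.]; 
bystander diff 17 6.01379679144385
post top pred [[273.19281524 156.42809665]]
```

```bash
python3 -c "
from bench import env
print(env.finish_job())"
```

```text
the job is handed in; nothing more can be done
None
```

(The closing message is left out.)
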